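# Hang the low slab weight on the calibration arm

### The arm

A 6-joint arm with a two-finger parallel gripper is mounted at the origin on the work surface. World frame = base frame: x ahead of the robot, y to its left, z up, the work surface at z = 0. Lengths are in m, angles in rad, forces in N, time in s.
With the tool pointing down it reaches from about 0.35 to 0.975 m from the base axis. Payload 4.9 kg.
Tool frame: the origin (TCP) lies midway between the tips of the shut fingers; the grasp point (between the pads) lies 19 mm behind it; z points along the fingers, y is the line along which they close (so a half turn about z gives the same grasp; the last joint's range is limited). The gripper opens to 85 mm and grips with 20 to 120 N. Pads are 22 mm wide; open, the fingers measure 114 mm over their backs; the gripper's body (76 mm by 85 mm) begins 54 mm behind the grasp point. The pads swing forward as they close: fully open they stand 13 mm farther back than shut.
Start: joints at [1.009, 0.053, 1.613, -0, 1.476, -0.119], TCP at [0.268, 0.565, 0.231] pointing down, gripper open.
Joint ranges: [-3.01, 3.01], [-1.01, 2.22], [0.06, 2.58], [-1.02, 4.17], [0.09, 2.62], [-3.14, 3.14]. Speed limits (rad/s): [2.57, 2.57, 3.14, 3.14, 3.14, 3.14].

### API

Orientations are given as a unit quaternion [w, x, y, z].
In Python, from plant import * gives the robot as it stands.
- The arm moves only by the tool jog_arm, never from a script. Its argument "targets" is a list of rows, each a list of 3 entries, a list of its own where there are three numbers: the shift along the tool's x, y, z in units of 25 mm (1.0 is 25 mm), then the turn, a rotation vector about the tool's x, y, z in units of 8 degrees (1.0 is 8 degrees), then the opening in per cent of the stroke, from 0 (shut) to 100 (fully open). A call has 1 to 8 rows; each row is the pose to reach, as a shift and turn from the pose commanded when the call began, along the tool's axes at that moment; what a row does not reach only later rows make up. A row lasts 1/8 s, in which the tool goes at most 62.5 mm and 10.7 degrees, less where a joint would pass 70% of its speed; a pose out of reach is approached as far as the arm can. A call with a gripper value outside its range is refused whole. The fingers move at their own pace and stop on an object; the grip force is fixed at half the most. Time passes only in rows, so rows that repeat a pose let the fingers close. It gives the time, the measured TCP pose, the force, the opening and the grip force at its end, in the units of the state.
- state(): the state, without advancing time (a new reading comes with each control period).
- grab_frame(name): name is "scene" or "top" or "wrist"; returns (picture, depth): 480x640x3 uint8, red, green, blue; 480x640 float32, m along the optical axis (not along the pixel's ray), 0 where there is no reading.
- camera_params(name): a dict with "fovy" (degrees; the focal length in pixels is half the picture's height over the tangent of half this angle, whatever the lens; pixels are square), "cx", "cy" (the principal point, pixels), "rvec" (rotation vector, rad) and "tvec" (3), from world to camera coordinates, as OpenCV has them; the wrist camera has in their place "hand_eye" (4x4, takes a point from camera to tool coordinates, whose origin is the TCP and whose axes are the flange's). Camera axes: x right, y down, z forward; pixel columns grow to the right and rows downward; lengths in m; the calibration is good to about 2 mm. A picture is of the moment at which its call begins: read the wrist's pose just before it. camera_params takes no time and is no camera call.
- job_done(): hands the job in; it is judged then, once.
The state is a dict: "time": time; "joint_pos": joint angles; "joint_vel": joint speeds; "joint_efforts": joint torques, N m; "tool_pos": TCP position; "tool_rot": TCP orientation; "contact_force": force on the tool from outside, world axes, zero at the start; "ft_torque": the same for the moment, N m; "gripper_width": opening from 0.0 (shut) to 1.0 (fully open); "grasp_force": force on a finger pad.
Only numpy, scipy, OpenCV 4.12 (cv2) and the standard library are available. Lean on these libraries where they do the work, as an engineer would, in place of code of your own. Each camera call takes 0.05 s, during which the arm holds its last target. There are 200 camera calls.

### The job

Hang the lowest of the four slab weights by its eye slot on the hook of the torque-calibration arm, lowering it on gently so that it hangs about level. The weights are packed in the rack too tightly for fingers to get between; each slides out endways when pushed. Leave the three taller weights standing in the rack, do not knock the arm hard, and do not shift the coupling half, the spanner or the spray can.

Things in the scene. Friction and masses are not known exactly. Their poses are not given: they have to be found in the camera images.
- low_weight: The weight to hang: dark cast-iron slab on edge, 110 mm long (own y), 30 thick (x), 44 high, 0.8 kg; the lowest of the four. An eye slot 40 mm long (y), 22 high, passes right through its thickness (along x), 14 to 36 mm above the underside, centred, under an 8 mm strap; solid for 35 mm at each end. Front and back alike. Origin: centre of its underside.
- low_weight_eye (a point): Middle of the underside of low_weight's strap (top of the slot), 36 mm above the weight's underside, on its centre line.
- tall_weight0: Cast-iron slab weight like low_weight (110 long in y, 30 thick in x, eye slot 40 by 22 mm under an 8 mm strap) but 56 mm high, about 1 kg. Origin: centre of its underside.
- tall_weight1: Cast-iron slab weight like low_weight (110 long in y, 30 thick in x, eye slot 40 by 22 mm under an 8 mm strap) but 56 mm high, about 1 kg. Origin: centre of its underside.
- tall_weight2: Cast-iron slab weight like low_weight (110 long in y, 30 thick in x, eye slot 40 by 22 mm under an 8 mm strap) but 56 mm high, about 1 kg. Origin: centre of its underside.
- rack: Fixed holder: plate 133 (x) by 110 (y) mm, 6 thick, a cheek 5 thick, 40 high along each y-long side, both y ends open. The four weights stand on the plate in a row along x, length along y, ends flush to 3 mm, gaps under 1 mm; their order varies. A weight slides along y by a push under 15 N; pushed 45 mm out it still stands firmly. Origin: centre of the underside, on the bench.
- stand: Fixed torque transducer on a pedestal, axis along own x, 210 mm above the bench, top of its amplifier box at 280. On its front (-x) a flat level arm, 30 mm high, 14 thick, from y = -120 to +240, front face at x = -30; flange radius 55 round the axis; balance slug 48 diameter at y = -95. Base plate x -35 to 125, y +-75. Origin: on the bench below the transducer.
- hook (a point): Root of the load hook, on the arm's front face 220 mm (y) from the axis, on the hook bar's centre line, 210 mm above the bench; axes as stand. The hook: round bar, 8 mm diameter, level for 78 mm along -x (towards the robot), then turned up; its tip ends 86 mm out and 9 mm above the centre line. A hung weight's eye point lies 4 mm above the centre line.
- coupling: Bystander: steel jaw-coupling half lying flat, 80 mm diameter, 45 mm high with its three jaws. Stands off one open end of the rack, about 47 mm clear of it. Origin: centre of its underside.
- spanner: Bystander: steel open-end spanner, 200 mm long (own x), lying flat across the other open end of the rack, its middle about 142 mm from the rack's middle. Origin: under its middle.
- spray_can: Bystander: spray can, 52 mm diameter, 145 mm high, standing beyond the rack on its +x side. Origin: centre of its underside.
Mind the look-alikes: they are no part of the job. What is shaped like the tall_weight2 but orange is not meant. Leave any green look-alike of the rack alone.

How it is judged:
By the outcome, as a careful person would: the job done as asked, in the order asked, and still so for the second after the job is handed in, with the robot touching nothing.
It also fails if it takes over 58 s, if anything falls off the work surface, if the arm or the gripper's body presses on something with over 40 N, if the wrist force passes 120 N, or if a joint passes its speed limit or range.

## Working session

There is one attempt and no reset: what is moved stays moved. The work goes in short steps, Python scripts to look and compute and a tool call to move; the robot and the scene stay as the last step left them, time stands still between calls to the robot, and variables do not carry over. Pictures are saved under pics/ and viewed, at most 10 in all, crops included, and the job is handed in when it is done.

Besides the shell and the picture viewer there is one more tool, called after ">>>" as a command line: name --argument value ..., lists and objects as JSON in quotes. jog_arm: Moves the arm, as the interface text tells. Its arguments: {"type":"object","properties":{"targets":{"type":"array"}},"required":["targets"]}

```bash
mkdir -p pics
cat > h.py <<'E'
from plant import *
import numpy as np, cv2
from scipy.spatial.transform import Rotation as R
def cloud(name):
    s=state(); im,d=grab_frame(name); c=camera_params(name)
    f=240/np.tan(np.radians(c["fovy"])/2)
    v,u=np.mgrid[:480,:640]
    P=np.stack([(u-c["cx"])/f*d,(v-c["cy"])/f*d,d],-1)
    if "hand_eye" in c:
        H=np.array(c["hand_eye"]);q=s["tool_rot"]
        P=P@H[:3,:3].T+H[:3,3]; P=R.from_quat([q[1],q[2],q[3],q[0]]).apply(P.reshape(-1,3)).reshape(P.shape)+s["tool_pos"]
    else:
        r=R.from_rotvec(np.ravel(c["rvec"])).as_matrix(); P=(P-np.ravel(c["tvec"]))@r
    P[d==0]=np.nan
    return im,P
def save(n,im): cv2.imwrite(f"pics/{n}.png",im[...,::-1])
E
python3 - <<'E'
from h import *
for n in("top","scene"):
    im,P=cloud(n); save(n,im); np.save(n+".npy",P)
print(state())
for n in("top","scene","wrist"):print(camera_params(n))
E
```

```text
{'time': 0.1, 'joint_pos': array([ 1.00900788e+00,  5.33049524e-02,  1.61416027e+00,  2.85212053e-06,
        1.47604200e+00, -1.18980701e-01]), 'joint_vel': array([ 0.00074483, -0.0023941 , -0.00294228, -0.00201429,  0.00033752,
       -0.00119482]), 'joint_efforts': array([ 5.02292532e-04, -3.94900453e+01, -3.71364105e+01, -1.12523830e-04,
        3.82185230e-03,  4.87975910e-06]), 'tool_pos': array([0.26747746, 0.56423432, 0.2301751 ]), 'tool_rot': array([-3.20926943e-04,  2.19599478e-01,  9.75589644e-01, -9.01887053e-04]), 'contact_force': array([ 0.89127427, -0.48461171, -0.5378103 ]), 'ft_torque': array([0.00411519, 0.00916712, 0.01442993]), 'grasp_force': 0.0, 'gripper_width': 1.0062656547137736}
{'fovy': 51.761763798775725, 'cx': 318.8132215099209, 'cy': 235.2943394638469, 'rvec': array([ 2.21807625, -2.16425368,  0.10091064]), 'tvec': array([0.05528007, 0.49683548, 1.25879363])}
{'fovy': 51.80478991316338, 'cx': 319.29892940077553, 'cy': 241.18669271424005, 'rvec': array([ 1.4355262 ,  1.83137552, -0.98465636]), 'tvec': array([ 0.04725504, -0.15687579,  1.67583194])}
{'fovy': 65.0842530111426, 'cx': 318.09362584787084, 'cy': 232.7194957735277, 'hand_eye': array([[ 3.34694665e-04, -9.63757175e-01, -2.66780799e-01,
         6.77805678e-02],
       [ 9.99998944e-01,  6.99822065e-04, -1.27357076e-03,
         2.26723348e-04],
       [ 1.41411205e-03, -2.66780091e-01,  9.63756392e-01,
        -1.43067436e-01],
       [ 0.00000000e+00,  0.00000000e+00,  0.00000000e+00,
         1.00000000e+00]])}
```

View pics/top.png

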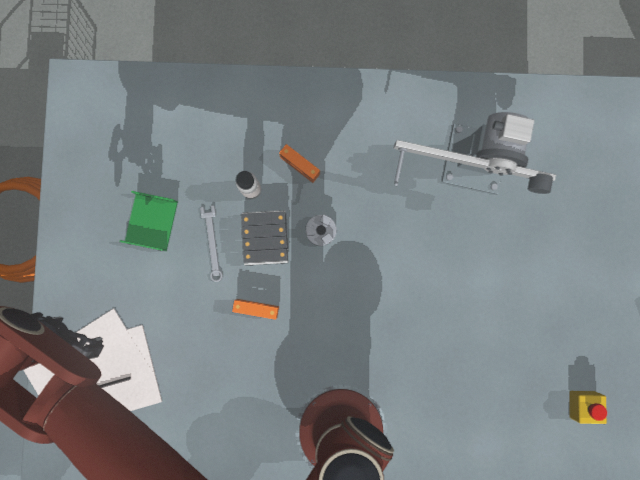

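View pics/scene.png

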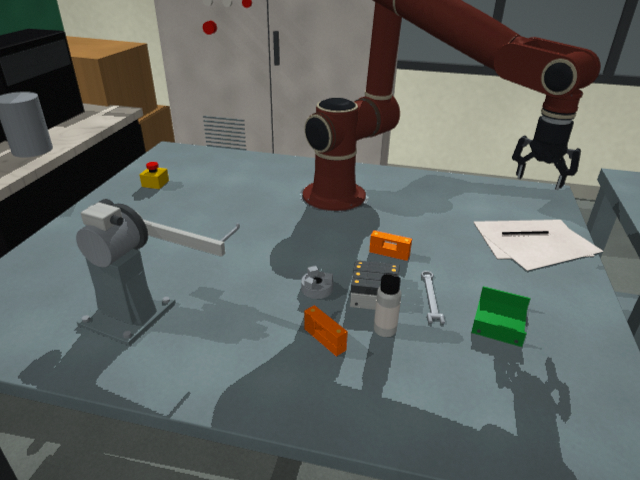

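Top view: rack with four dark weights at about (265,238), spanner to its left (212,242), coupling right (321,230), can (248,184), hook bar (398,147)-(397,185), orange decoys at (300,162) and (256,310).

Run:
```python
from h import *
P=np.load("top.npy"); np.set_printoptions(precision=4,suppress=True,linewidth=200)
for u in (250,258,265,272,280):
    print(u); print(P[208:270:2,u].round(4)[:, [0,1,2]].tolist() if u in(258,) else P[208:270:2,u,2].round(3))
m=(P[...,2]>.03)&(P[...,2]<.08)
m[:200]=0;m[275:]=0;m[:,:236]=0;m[:,296:]=0
q=P[m][:,:2];r=cv2.minAreaRect(q.astype(np.float32));print("rack",r)
def obj(n,z0,z1,u0,u1,v0,v1):
    m=(P[...,2]>z0)&(P[...,2]<z1);w=np.zeros_like(m);w[v0:v1,u0:u1]=1;q=P[m&w];print(n,len(q),q.min(0),q.max(0),cv2.minAreaRect(q[:,:2].astype(np.float32)))
obj("coupl",.025,.06,300,345,205,255)
obj("span",.004,.03,195,226,198,285)
obj("can",.1,.2,230,265,160,205)
obj("arm",.2,.235,385,480,130,175)
obj("hook",.17,.235,390,405,155,192)
obj("orange",.03,.08,225,285,295,325)
im=cv2.imread("pics/top.png");cv2.imwrite("pics/crop.png",cv2.resize(im[200:275,195:345],(800,400),interpolation=cv2.INTER_CUBIC))
```

```text
250
[-0.     0.005  0.04   0.066  0.068  0.057  0.059  0.06   0.064  0.064  0.063  0.062  0.068  0.064  0.065  0.063  0.062  0.06   0.064  0.063    nan  0.043  0.051  0.045  0.049  0.052  0.049  0.044
  0.041 -0.    -0.002]
258
[[0.5641, 0.228, 0.003], [0.5591, 0.2282, 0.0001], [0.5493, 0.2239, 0.0379], [0.5414, 0.2211, 0.0622], [0.5363, 0.2208, 0.0632], [0.5309, 0.2203, 0.0664], [0.5265, 0.2207, 0.0614], [0.5212, 0.2202, 0.0643], [0.5171, 0.2211, 0.0549], [0.511, 0.2196, 0.0669], [0.5062, 0.2197, 0.0642], [0.5013, 0.2197, 0.063], [0.4963, 0.2195, 0.063], [0.4911, 0.219, 0.0664], [0.4865, 0.2194, 0.0612], [0.4816, 0.2194, 0.0599], [0.4766, 0.2193, 0.0594], [0.4714, 0.2186, 0.0637], [0.4664, 0.2185, 0.064], [0.4617, 0.2188, 0.0591], [0.4566, 0.2183, 0.0622], [0.452, 0.2191, 0.0531], [0.4471, 0.2192, 0.0508], [0.4422, 0.2192, 0.0492], [0.4372, 0.2192, 0.0478], [0.4321, 0.2187, 0.0512], [0.427, 0.2182, 0.0542], [0.4227, 0.2219, 0.0168], [0.4173, 0.2195, 0.0387], [0.4127, 0.2232, 0.001], [0.4075, 0.223, 0.0014]]
265
[-0.001 -0.002  0.045  0.064  0.062  0.061  0.068  0.059  0.058  0.062  
[... 987 characters left out ...]
3, 0.07795368880033493), 2.408140182495117)
can 379 [0.5878 0.2232 0.1002] [0.6373 0.2742 0.1517] ((0.6112764477729797, 0.24693253636360168), (0.04534274712204933, 0.04957611486315727), 46.276363372802734)
arm 911 [ 0.6205 -0.286   0.2001] [ 0.6948 -0.0918  0.2298] ((0.6690927147865295, -0.18672744929790497), (0.07391407340765, 0.1909591406583786), 7.1445207595825195)
hook 114 [ 0.5951 -0.1109  0.2071] [ 0.6644 -0.0916  0.2213] ((0.6300657987594604, -0.10134972631931305), (0.008280087262392044, 0.07071927934885025), 78.76557159423828)
orange 572 [0.2823 0.1672 0.0302] [0.3273 0.2784 0.0635] ((0.30452761054039, 0.22307655215263367), (0.11016837507486343, 0.03071899525821209), 81.281982421875)
```

View pics/crop.png

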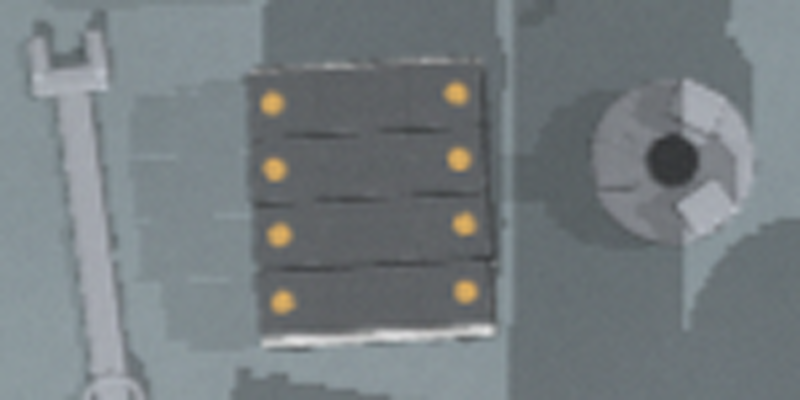

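Low weight is the nearest row (crop y≈295, top at z≈0.050 against 0.062 for the others), against the near cheek. Rack yaw is about 4.5°. I'll push it from the coupling side towards +y, with the shut fingers turned so their 22 mm width lies across the slab.

```bash
cat >> h.py <<'E'
def to(p,ang):
    "units to reach TCP p, pointing down, tool y at world angle ang (deg)"
    s=state();q=s["tool_rot"];r0=R.from_quat([q[1],q[2],q[3],q[0]])
    a=np.radians(ang);y=np.array([np.cos(a),np.sin(a),0]);z=np.array([0,0,-1.]);x=np.cross(y,z)
    r1=R.from_matrix(np.c_[x,y,z])
    print("shift",(r0.inv().apply(p-s["tool_pos"])/.025).round(2),"turn",(np.degrees((r0.inv()*r1).as_rotvec())/8).round(2))
E
python3 -c "
from h import *
to(np.array([.4454,.122,.20]),94.5)"
```

```text
shift [-14.01 -12.93   1.23] turn [-0.01 -0.01 -3.73]
```

>>> jog_arm --targets '[[[-14,-12.9,1.2],[0,0,-3.7],0],[[-14,-12.9,1.2],[0,0,-3.7],0],[[-14,-12.9,1.2],[0,0,-3.7],0],[[-14,-12.9,1.2],[0,0,-3.7],0],[[-14,-12.9,1.2],[0,0,-3.7],0],[[-14,-12.9,1.2],[0,0,-3.7],0],[[-14,-12.9,1.2],[0,0,-3.7],0],[[-14,-12.9,1.2],[0,0,-3.7],0]]'

```text
time: 1.1
tool_pos: [0.446, 0.1209, 0.2007]
tool_rot: [-0.0, -0.036, 0.999, -0.0]
contact_force: [-0.1, 0.4, 0.5]
gripper_width: -0.001
grasp_force: 0.0
```

>>> jog_arm --targets '[[[0,0,0],[0,0,0],0],[[0,0,0],[0,0,0],0],[[0,0,0],[0,0,0],0],[[0,0,0],[0,0,0],0]]'

```text
time: 1.6
tool_pos: [0.4455, 0.1243, 0.2013]
tool_rot: [-0.0, -0.038, 0.999, 0.0]
contact_force: [0.2, 0.5, -0.1]
gripper_width: 0.0
grasp_force: 0.0
```

Run:
```python
from h import *
s=state();print(s["tool_pos"],s["tool_rot"])
im,P=cloud("wrist");save("w1",im);np.save("w1.npy",P)
m=(P[...,2]>.045)&(P[...,2]<.075)&(P[...,0]>.36)&(P[...,0]<.6)&(P[...,1]>.11)&(P[...,1]<.3)
print(m.sum(),cv2.minAreaRect(P[m][:,:2].astype(np.float32)))
v,u=np.where(m);print(u.min(),u.max(),v.min(),v.max())
```

```text
[0.44553368 0.12430429 0.20131439] [-1.38340012e-05 -3.78637300e-02  9.99282912e-01  2.08967135e-05]
18208 ((0.5104163885116577, 0.20768485963344574), (0.17162741720676422, 0.11153590679168701), 4.2990851402282715)
345 486 198 400
```

View pics/w1.png

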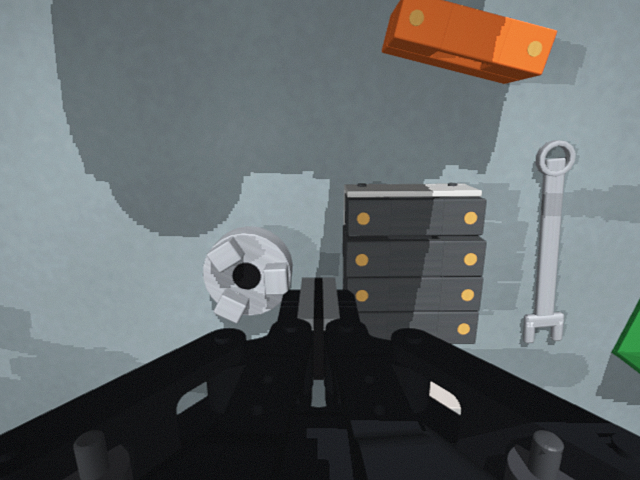

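Wrist view: low weight at columns 346–486, rows 198–236 (next to the near cheek, row 190); shut fingers at (320,290), coupling at (247,275), spanner at (550,240).

Run:
```python
from h import *
P=np.load("w1.npy");np.set_printoptions(precision=4,suppress=True)
im=cv2.imread("pics/w1.png").astype(int)
# ray-plane: refit pixels to z=.050 using median depth
c=camera_params("wrist");s=state();q=s["tool_rot"];r=R.from_quat([q[1],q[2],q[3],q[0]])
H=np.array(c["hand_eye"]);f=240/np.tan(np.radians(c["fovy"])/2)
def ray(u,v,z):
    d=r.apply(H[:3,:3]@np.array([(u-c["cx"])/f,(v-c["cy"])/f,1]));o=r.apply(H[:3,3])+s["tool_pos"];return o+d*(z-o[2])/d[2]
print("z low",np.nanmedian(P[203:232,380:450,2]),"z tall",np.nanmedian(P[245:268,380:450,2]),"z bench",np.nanmedian(P[20:100,200:300,2]))
for uv in((347,199),(484,197),(347,237),(487,235)):print(uv,ray(*uv,.05))
print("discs",ray(363,218.5,.05),ray(470.5,217.5,.05))
for u in(365,410,460):print(u,im[186:246,u].sum(1))
for v in(210,225):print(v,im[v,338:352].sum(1),im[v,476:496].sum(1))
```

```text
z low 0.05018871593665358 z tall 0.06218298197031967 z bench 0.00057448068120175
(347, 199) [0.4298 0.146  0.05  ]
(484, 197) [0.42   0.2539 0.05  ]
(347, 237) [0.461 0.149 0.05 ]
(487, 235) [0.4507 0.2623 0.05  ]
discs [0.4446 0.1603 0.05  ] [0.4373 0.2463 0.05  ]
365 [186 268 274 276 288 441 524 513 504 480 464 239  98 101 161 181 187 184
 182 188 186 183 185 188 192 172 211 350 385 380 381 371 379 375 377 371
 379 383 286 201 189 175 189 172 174 190 187 186 189 155 114 108  92 107
 101 133 163 176 183 182]
410 [278 269 283 269 279 468 514 506 505 492 364 199 115 114 163 181 189 184
 187 187 180 174 189 178 188 183 169 183 185 180 182 191 184 179 169 184
 181 193 184 183 177 178 176 178 187 188 181 187 177 153 148 154 159 108
 114 151 172 179 176 186]
460 [561 569 555 568 665 705 694 689 693 666 386 214 204 289 295 262 267 267
 279 277 272 275 273 271 277 270 274 270 258 267 276 267 267 277 273 277
 279 278 266 283 272 263 270 268 261 268 272 267 229 137 191 221 220 213
 222 310 286 275 260 275]
210 [335 331 351 341 347 379 342 185 122 116 138 184 188 181] [277 282 280 277 274 275 278 284 252 346 452 450 450 446 458 449 442 447
 446 439]
225 [337 335 335 337 297 187 148 116 116 122 150 188 190 192] [281 277 279 274 275 272 264 301 413 446 451 442 441 434 438 436 444 440
 451 441]
```

>>> jog_arm --targets '[[[-0.05,-0.05,2.4],[0,0,0],0],[[-0.05,-0.05,4.5],[0,0,0],0],[[-0.05,-0.05,6.2],[0,0,0],0],[[-0.05,-0.05,7.2],[0,0,0],0],[[-0.05,-0.05,7.2],[0,0,0],0],[[-0.05,-0.05,7.2],[0,0,0],0]]'

```text
time: 2.4
tool_pos: [0.4482, 0.1226, 0.0226]
tool_rot: [0.001, -0.037, 0.999, 0.0]
contact_force: [-0.1, 0.3, 0.7]
gripper_width: 0.0
grasp_force: 0.0
```

>>> jog_arm --targets '[[[0,0.15,0],[0,0,0],0],[[0,0.3,0],[0,0,0],0],[[0,0.45,0],[0,0,0],0],[[0,0.6,0],[0,0,0],0],[[0,0.75,0],[0,0,0],0],[[0,0.9,0],[0,0,0],0],[[0,0.9,0],[0,0,0],0]]'

```text
time: 3.28
tool_pos: [0.4462, 0.144, 0.0219]
tool_rot: [0.001, -0.037, 0.999, -0.001]
contact_force: [0.3, -5.5, 2.2]
gripper_width: 0.0
grasp_force: 2.5
```

>>> jog_arm --targets '[[[0.02,0.2,0],[0,0,0],0],[[0.03,0.4,0],[0,0,0],0],[[0.03,0.6,0],[0,0,0],0],[[0.03,0.8,0],[0,0,0],0],[[0.03,1.0,0],[0,0,0],0],[[0.03,1.2,0],[0,0,0],0],[[0.03,1.3,0],[0,0,0],0],[[0.03,1.3,0],[0,0,0],0]]'

```text
time: 4.28
tool_pos: [0.4432, 0.1762, 0.022]
tool_rot: [0.001, -0.037, 0.999, -0.001]
contact_force: [0.5, -5.8, 3.3]
gripper_width: -0.002
grasp_force: 3.1
```

>>> jog_arm --targets '[[[0,-0.3,0],[0,0,0],0],[[0,-0.3,-1.5],[0,0,0],0],[[0,-0.3,-4],[0,0,0],0],[[0,-0.3,-6],[0,0,0],0],[[0,-0.3,-7],[0,0,0],0],[[0,-0.3,-7],[0,0,0],0],[[0,-0.3,-7],[0,0,0],0]]'

```text
time: 5.15
tool_pos: [0.442, 0.1693, 0.1944]
tool_rot: [-0.001, -0.037, 0.999, -0.0]
contact_force: [0.4, -0.1, -0.4]
gripper_width: 0.001
grasp_force: 0.0
```

Run:
```python
from h import *
to(np.array([.437,.27,.18]),4.6)
im,P=cloud("wrist");save("w2",im)
```

```text
shift [-0.1   4.03  0.58] turn [-2.00e-02 -1.00e-02  1.12e+01]
```

View pics/w2.png

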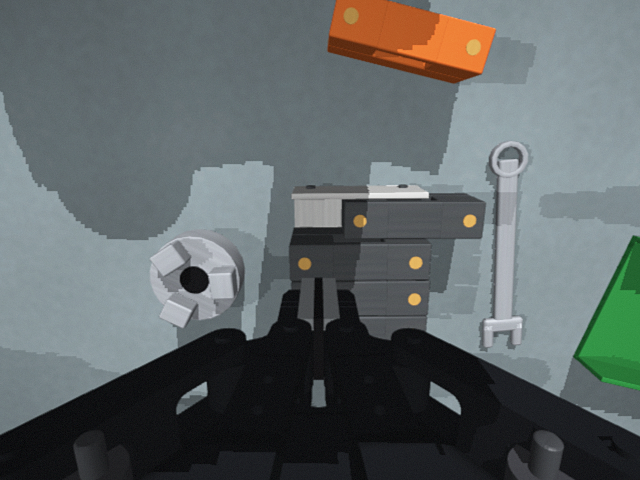

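The low weight now stands out about 43 mm to the right (columns 343–485, discs at (360,221) and (470,220)); the others are unmoved.

```bash
cat >> h.py <<'E'
def ray(u,v,z,s=None):
    c=camera_params("wrist");s=s or state();q=s["tool_rot"];r=R.from_quat([q[1],q[2],q[3],q[0]])
    H=np.array(c["hand_eye"]);f=240/np.tan(np.radians(c["fovy"])/2)
    d=r.apply(H[:3,:3]@np.array([(u-c["cx"])/f,(v-c["cy"])/f,1]));o=r.apply(H[:3,3])+s["tool_pos"];return o+d*(z-o[2])/d[2]
E
python3 - <<'E'
from h import *
a=ray(360,221,.05);b=ray(469.5,220.7,.05);d=(b-a)[:2];d/=np.hypot(*d);m=(a+b)/2
print(a,b,m,np.degrees(np.arctan2(-d[0],d[1])))
g=m[:2]+d*.037;print("grip",g);to(np.array([*g,.15]),4.6)
E
```

```text
[0.44076904 0.20210871 0.05      ] [0.434151   0.28771142 0.05      ] [0.43746002 0.24491007 0.05      ] 4.420803228017725
grip [0.43460802 0.28179999]
shift [-0.05  4.51  1.75] turn [-0.02 -0.02 11.2 ]
```

>>> jog_arm --targets '[[[0,2,0],[0,0,11.2],65],[[0,4,1],[0,0,11.2],65],[[-0.05,4.5,1.7],[0,0,11.2],65],[[-0.05,4.5,1.7],[0,0,11.2],65],[[-0.05,4.5,1.7],[0,0,11.2],65],[[-0.05,4.5,1.7],[0,0,11.2],65],[[-0.05,4.5,1.7],[0,0,11.2],65],[[-0.05,4.5,1.7],[0,0,11.2],65]]'

```text
time: 6.2
tool_pos: [0.4346, 0.2813, 0.1512]
tool_rot: [-0.001, 0.649, 0.761, -0.002]
contact_force: [-0.0, 0.5, -0.2]
gripper_width: 0.651
grasp_force: 0.0
```

>>> jog_arm --targets '[[[0,0,0],[0,0,0.6],65],[[0,0,0],[0,0,0.6],65],[[0,0,0],[0,0,0.6],65]]'

```text
time: 6.58
tool_pos: [0.4353, 0.2815, 0.1526]
tool_rot: [-0.0, 0.678, 0.735, -0.001]
contact_force: [0.2, 0.6, 0.8]
gripper_width: 0.649
grasp_force: 0.0
```

Run:
```python
from h import *
s=state();print(s["tool_pos"],s["tool_rot"],s["gripper_width"])
to(np.array([.4346,.2818,.012]),4.6)
im,P=cloud("wrist");save("w3",im)
```

```text
[0.43526557 0.28152449 0.15255756] [-4.23195592e-04  6.77596398e-01  7.35433214e-01 -9.64461526e-04] 0.6491746120623333
shift [ 0.02 -0.01  5.62] turn [-0.01  0.    0.01]
```

View pics/w3.png

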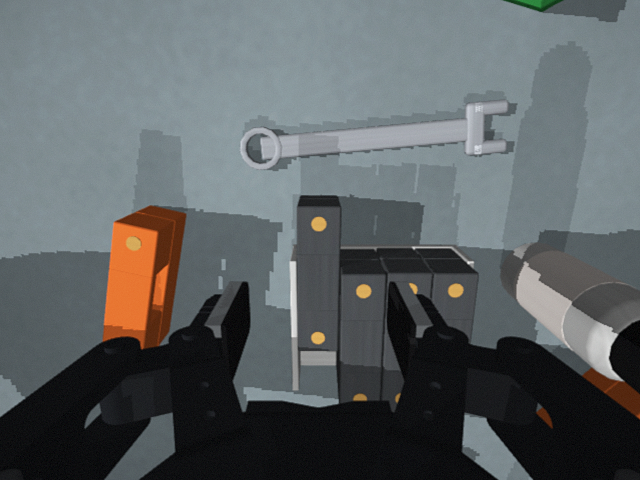

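>>> jog_arm --targets '[[[0,0,2],[0,0,0],65],[[0,0,3.8],[0,0,0],65],[[0,0,5],[0,0,0],65],[[0,0,5.6],[0,0,0],65],[[0,0,5.6],[0,0,0],65],[[0,0,5.6],[0,0,0],65]]'

```text
time: 7.38
tool_pos: [0.4371, 0.2824, 0.0153]
tool_rot: [0.001, 0.678, 0.735, 0.001]
contact_force: [-0.3, -0.8, 1.7]
gripper_width: 0.648
grasp_force: 0.0
```

>>> jog_arm --targets '[[[0,0,0],[0,0,0],45],[[0,0,0],[0,0,0],35],[[0,0,0],[0,0,0],25],[[0,0,0],[0,0,0],0],[[0,0,0],[0,0,0],0],[[0,0,0],[0,0,0],0]]'

```text
time: 8.12
tool_pos: [0.4359, 0.2823, 0.0152]
tool_rot: [-0.0, 0.678, 0.735, 0.0]
contact_force: [-4.4, 0.6, 7.7]
gripper_width: 0.343
grasp_force: 58.4
```

>>> jog_arm --targets '[[[0,0,-0.3],[0,0,0],0],[[0,0,-0.8],[0,0,0],0],[[0,0,-1.5],[0,0,0],0],[[0,0,-2.5],[0,0,0],0],[[0,0,-4],[0,0,0],0],[[0,0,-6],[0,0,0],0],[[0,0,-7.5],[0,0,0],0],[[0,0,-7.5],[0,0,0],0]]'

```text
time: 9.12
tool_pos: [0.4377, 0.2828, 0.2062]
tool_rot: [0.001, 0.678, 0.735, 0.004]
contact_force: [1.0, 1.1, -6.7]
gripper_width: 0.343
grasp_force: 60.9
```

Run:
```python
from h import *
s=state();print({k:s[k] for k in("tool_pos","tool_rot","contact_force","ft_torque","gripper_width")})
im,P=cloud("wrist");save("w4",im);np.save("w4.npy",P)
im2,P2=cloud("scene");np.save("s4.npy",P2)
save("w4c",np.vstack([im[180:460,120:520],im2[180:400,200:600]]))
```

```text
{'tool_pos': array([0.43769345, 0.28275013, 0.20617891]), 'tool_rot': array([0.00144427, 0.67814317, 0.73491813, 0.00388598]), 'contact_force': array([ 0.9908495 ,  1.12306647, -6.69539721]), 'ft_torque': array([ 0.32398333,  0.06927093, -0.02216077]), 'gripper_width': 0.34294462905255374}
```

View pics/w4c.png

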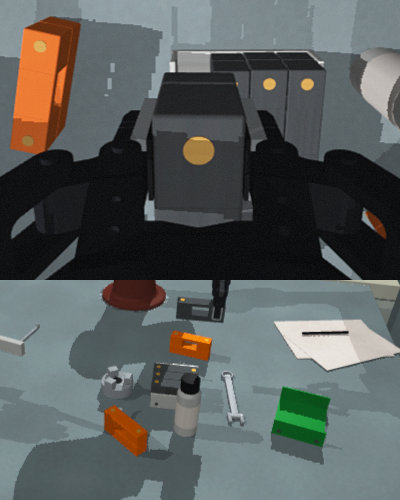

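The weight is held; its top face with the disc is at (318,330) in the wrist picture. Next I measure its droop and the hook.

Run:
```python
from h import *
np.set_printoptions(precision=4,suppress=True)
s=state();P=np.load("w4.npy")
def fit(Q):
    c=np.median(Q,0);u,_,v=np.linalg.svd(Q-Q.mean(0));return Q.mean(0),v[2]*np.sign(v[2,2])
q=P[300:385,280:356].reshape(-1,3);q=q[np.isfinite(q).all(1)];q=q[abs(q[:,2]-np.median(q[:,2]))<.02]
print("top patch",len(q),*fit(q)); print("end face",*fit(P[260:288,292:348].reshape(-1,3)))
for r in(300,320,340,360,380):print(r,np.nanmedian(P[r-4:r+4,285:350].reshape(-1,3),0))
# scene: weight points near tool
S=np.load("s4.npy");m=(abs(S[...,0]-.437)<.06)&(S[...,1]>.17)&(S[...,1]<.33)&(S[...,2]>.17)&(S[...,2]<.26)
q=S[m];print(len(q),q.min(0),q.max(0))
for y in np.arange(.18,.32,.01):
    k=q[abs(q[:,1]-y)<.005];
    if len(k):print(y.round(2),len(k),np.percentile(k[:,2],[2,98]).round(4))
```

```text
top patch 6437 [0.4371 0.2835 0.2413] [-0.0062 -0.0097  0.9999]Traceback (most recent call last):
  File "<stdin>", line 7, in <module>
  File "<stdin>", line 5, in fit
    u, s, vh = gufunc(a, signature=signature)
               ~~~~~~^^^^^^^^^^^^^^^^^^^^^^^^
    raise LinAlgError("SVD did not converge")
numpy.linalg.LinAlgError: SVD did not converge
```

Run:
```python
from h import *
np.set_printoptions(precision=4,suppress=True)
P=np.load("top.npy");im=cv2.imread("pics/top.png")
A=P[135:185,380:560].reshape(-1,3);A=A[(A[:,2]>.215)&(A[:,2]<.235)]
A=A[(A[:,1]>-.26)&(A[:,1]<-.08)&(A[:,0]>.655)]
print(len(A),cv2.minAreaRect(A[:,:2].astype(np.float32)),cv2.fitLine(A[:,:2].astype(np.float32),cv2.DIST_HUBER,0,.01,.01).ravel(),np.median(A[:,2]))
for r in range(140,192,3):
    k=[(u,P[r,u].round(4).tolist()) for u in range(388,410) if P[r,u,2]>.195]
    if k:
        z=np.array([i[1] for i in k]);print(r,k[0][0],k[-1][0],z.mean(0))
```

```text
548 ((0.6679602861404419, -0.1750645935535431), (0.1684362292289734, 0.036942947655916214), 84.18687438964844) [ 0.1736  0.9848  0.6763 -0.1499] 0.22415612561766074
140 396 398 [ 0.6944 -0.0962  0.2244]
143 394 409 [ 0.6885 -0.1066  0.2223]
146 394 409 [ 0.6817 -0.1064  0.2228]
149 396 409 [ 0.6769 -0.1109  0.2156]
152 400 405 [ 0.6716 -0.1114  0.2097]
155 400 402 [ 0.6638 -0.1074  0.2134]
158 399 402 [ 0.6573 -0.1066  0.2122]
161 399 401 [ 0.6503 -0.1054  0.2133]
164 398 401 [ 0.6437 -0.1045  0.2124]
167 397 400 [ 0.6365 -0.1021  0.2142]
170 397 399 [ 0.63   -0.1012  0.2131]
173 396 399 [ 0.6231 -0.1001  0.2135]
176 395 398 [ 0.6166 -0.0982  0.2124]
179 395 397 [ 0.6095 -0.0968  0.2141]
182 394 397 [ 0.6027 -0.0958  0.2146]
185 394 396 [ 0.5955 -0.0943  0.2169]
```

```bash
python3 -c "
from h import *
to(np.array([.498,-.038,.33]),-10.7)"
```

```text
shift [-12.94   1.48  -5.19] turn [-0.01  0.01  1.91]
```

>>> jog_arm --targets '[[[-0.5,0.1,-1.2],[0,0,0.2],0],[[-2,0.3,-2.4],[0,0,0.5],0],[[-4,0.5,-3.6],[0,0,0.8],0],[[-6,0.8,-4.6],[0,0,1.1],0],[[-8,1,-5.2],[0,0,1.4],0],[[-10,1.2,-5.2],[0,0,1.7],0],[[-12,1.4,-5.2],[0,0,1.9],0],[[-12.9,1.5,-5.2],[0,0,1.9],0]]'

```text
time: 10.22
tool_pos: [0.498, -0.0388, 0.327]
tool_rot: [-0.003, 0.77, 0.638, -0.002]
contact_force: [0.2, 0.9, -7.9]
gripper_width: 0.344
grasp_force: 61.3
```

>>> jog_arm --targets '[[[0,0,0],[0,0,0],0],[[0,0,0],[0,0,0],0],[[0,0,0],[0,0,0],0],[[0,0,0],[0,0,0],0]]'

```text
time: 10.72
tool_pos: [0.4991, -0.0359, 0.3311]
tool_rot: [-0.0, 0.769, 0.639, -0.0]
contact_force: [-0.1, -0.4, -7.6]
gripper_width: 0.345
grasp_force: 61.4
```

Run:
```python
from h import *
s=state();print({k:s[k] for k in("tool_pos","tool_rot","contact_force","ft_torque","gripper_width")})
im,P=cloud("wrist");save("w5",im);np.save("w5.npy",P)
```

```text
{'tool_pos': array([ 0.49908798, -0.03587895,  0.3310753 ]), 'tool_rot': array([-1.94893433e-04,  7.68871740e-01,  6.39403002e-01, -9.89234316e-05]), 'contact_force': array([-0.14684395, -0.43228075, -7.58008866]), 'ft_torque': array([ 0.35687848, -0.0509532 , -0.00434305]), 'gripper_width': 0.3448756662241788}
```

View pics/w5.png

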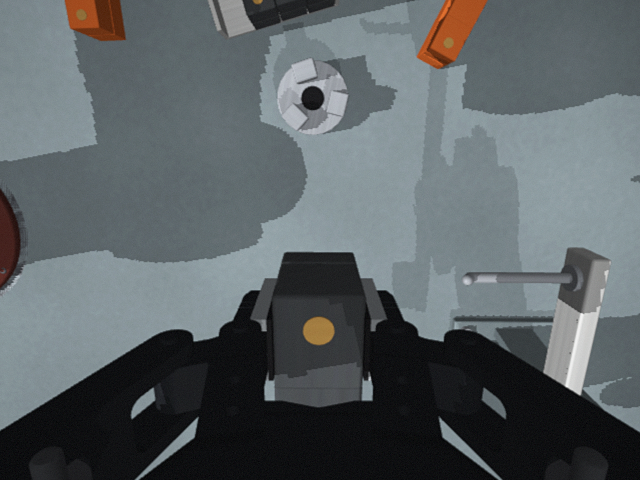

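Wrist view: hook bar runs along row 278 from its tip (467,279) to the arm at (572,278), parallel with the tool's y. The weight is held level at (318,330).

Run:
```python
from h import *
np.set_printoptions(precision=4,suppress=True)
im=cv2.imread("pics/w5.png").astype(int);P=np.load("w5.npy");s=state()
for u in(465,468,472,480,490,500,520,540,555,562):
    k=[r for r in range(266,292) if P[r,u,2]>.19]
    if k:
        c=(k[0]+k[-1])/2;print(u,k[0],k[-1],np.nanmean(P[k,u],0),ray(u,c,.21))
print("edge tip cols",[u for u in range(458,472) if P[279,u,2]>.19][:1])
a=np.r_[:0]
t=s["tool_pos"];q=s["tool_rot"];r=R.from_quat([q[1],q[2],q[3],q[0]]);
for uv,z in(((463,279),.217),((500,278.5),.21),((550,278),.21)):
    print(uv,"tool frame mm",r.inv().apply(ray(*uv,z)-t)*1e3)
print(np.nanmedian(P[300:380,285:350].reshape(-1,3),0)-t)
```

```text
465 274 284 [ 0.5978 -0.0938  0.2169] [ 0.6003 -0.0975  0.21  ]
468 272 284 [ 0.6    -0.0934  0.2171] [ 0.6026 -0.0971  0.21  ]
472 272 282 [ 0.6032 -0.0935  0.2163] [ 0.6056 -0.0968  0.21  ]
480 272 282 [ 0.6102 -0.0961  0.2131] [ 0.6116 -0.0979  0.21  ]
490 272 282 [ 0.6174 -0.0974  0.2133] [ 0.619  -0.0993  0.21  ]
500 272 282 [ 0.6248 -0.0988  0.2131] [ 0.6264 -0.1006  0.21  ]
520 272 282 [ 0.6393 -0.1014  0.2134] [ 0.6412 -0.1034  0.21  ]
540 272 282 [ 0.6541 -0.1042  0.213 ] [ 0.656  -0.1061  0.21  ]
555 272 282 [ 0.6651 -0.1063  0.213 ] [ 0.6671 -0.1082  0.21  ]
562 268 291 [ 0.6741 -0.1128  0.2065] [ 0.6723 -0.1112  0.21  ]
edge tip cols [462]
(463, 279) tool frame mm [-39.0665 106.2794 114.259 ]
(500, 278.5) tool frame mm [-41.547  137.0348 121.2567]
(550, 278) tool frame mm [-41.106  174.6682 121.254 ]
[-0.0001  0.0023  0.035 ]
```

Run:
```python
from h import *
np.set_printoptions(precision=2,suppress=True)
im=cv2.imread("pics/w5.png").astype(int);s=state()
t=s["tool_pos"];q=s["tool_rot"];r=R.from_quat([q[1],q[2],q[3],q[0]])
tf=lambda u,v,z:r.inv().apply(ray(u,v,z)-t)*1e3
m=(im[...,2]>130)&(im[...,0]<100);m[:310]=0;m[352:]=0;m[:,:295]=0;m[:,345:]=0
v,u=np.where(m);print("disc px",u.mean(),v.mean(),len(u))
z=t[2]+.035
print("disc",tf(u.mean(),v.mean(),z))
print(im[270:312,300].sum(1))
for e in(278,280,282,284):print(e,tf(318,e,z))
for rr in(275,276,277,278,279):print(rr,tf(500,rr,.21),tf(550,rr,.21))
print("mid bar",im[266:290,510].sum(1),im[266:290,540].sum(1))
```

```text
disc px 318.2765321375187 330.44992526158444 669
disc [  5.21   0.   -35.  ]
[ 84  96  95 101  99 103  91  88  95 100 105  98  89  93  95 104  92  90
 107  95  98  94  96 100 117 116 136 143 158 155 173 171 168 171 177 175
 170 182 175 178 165 172]
278 [ 23.34  -0.09 -35.  ]
280 [ 22.67  -0.09 -35.  ]
282 [ 22.    -0.09 -35.  ]
284 [ 21.34  -0.09 -35.  ]
275 [-38.72 136.67 121.26] [-38.68 174.27 121.25]
276 [-39.52 136.77 121.26] [-39.49 174.4  121.25]
277 [-40.33 136.88 121.26] [-40.3  174.53 121.25]
278 [-41.14 136.98 121.26] [-41.11 174.67 121.25]
279 [-41.95 137.09 121.26] [-41.92 174.8  121.25]
mid bar [389 396 394 391 398 395 291 230 252 280 306 333 345 356 364 341 330 382
 392 399 389 401 385 390] [435 441 442 449 465 452 309 228 246 271 302 331 352 358 347 346 324 425
 452 449 452 460 446 448]
```

>>> jog_arm --targets '[[[-0.1,0,1.2],[0,0,0],0],[[-0.1,0,2.4],[0,0,0],0],[[-0.1,0,3.6],[0,0,0],0],[[-0.1,0,4.6],[0,0,0],0],[[-0.1,0,5.1],[0,0,0],0],[[-0.1,0,5.3],[0,0,0],0],[[-0.1,0,5.3],[0,0,0],0],[[-0.1,0,5.3],[0,0,0],0]]'

```text
time: 11.78
tool_pos: [0.4996, -0.0393, 0.2003]
tool_rot: [0.001, 0.769, 0.639, 0.001]
contact_force: [0.4, 0.5, -8.4]
gripper_width: 0.342
grasp_force: 61.2
```

Run:
```python
from h import *
np.set_printoptions(precision=4,suppress=True)
P0=np.array([.49908798,-.03587895,.3310753]);r=R.from_quat([7.68871740e-01,6.39403002e-01,-9.89e-05,-1.95e-04])
s=state();print(s["tool_pos"],s["tool_rot"],"done mm",r.inv().apply(s["tool_pos"]-P0)*1e3,"want -2.6 0 132")
im,P=cloud("wrist");save("w6",im);np.save("w6.npy",P)
k=(P[...,2]>.195)&(P[...,2]<.23)&(P[...,0]>.57);v,u=np.where(k);print(len(v),u.min() if len(u) else 0)
im2,_=cloud("scene");save("s6",cv2.resize(im2[180:330,130:330],(800,600),interpolation=cv2.INTER_CUBIC))
```

```text
[ 0.4996 -0.0393  0.2003] [0.001  0.7693 0.6389 0.0007] done mm [ -3.2488   1.1318 130.8245] want -2.6 0 132
1281 578
```

View pics/s6.png

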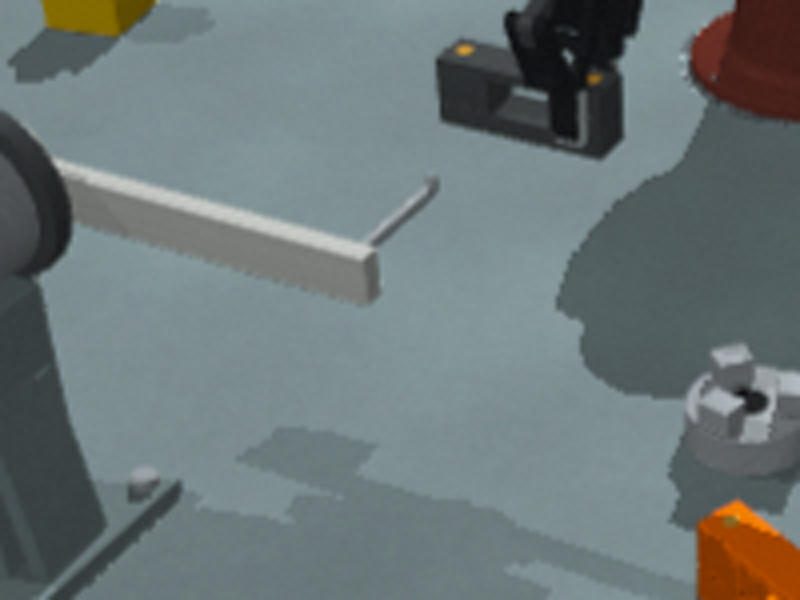

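>>> jog_arm --targets '[[[0,0.3,0.07],[0,0,0],0],[[0,0.8,0.07],[0,0,0],0],[[0,1.4,0.07],[0,0,0],0],[[0,2.0,0.07],[0,0,0],0],[[0,2.6,0.07],[0,0,0],0],[[0,3.1,0.07],[0,0,0],0],[[0,3.3,0.07],[0,0,0],0],[[0,3.3,0.07],[0,0,0],0]]'

```text
time: 12.88
tool_pos: [0.58, -0.0543, 0.1969]
tool_rot: [-0.0, 0.769, 0.639, -0.0]
contact_force: [-0.2, 0.3, -7.3]
gripper_width: 0.345
grasp_force: 61.4
```

Run:
```python
from h import *
np.set_printoptions(precision=4,suppress=True)
P0=np.array([.49908798,-.03587895,.3310753]);r=R.from_quat([7.68871740e-01,6.39403002e-01,-9.89e-05,-1.95e-04])
s=state();print(s["tool_pos"],s["tool_rot"],"done mm",r.inv().apply(s["tool_pos"]-P0)*1e3,"want -2.6 83 133.5")
im,P=cloud("wrist");im2,_=cloud("scene")
save("s7",np.hstack([cv2.resize(im2[170:290,140:300],(800,600),interpolation=cv2.INTER_CUBIC)[:,:460],im[::,300:640][:, ::].repeat(1,0)[:480].copy() if 0 else cv2.resize(im[100:480,300:640],(340,380))[:].repeat(1,0) if 0 else cv2.copyMakeBorder(im[:,300:640],60,60,0,0,cv2.BORDER_CONSTANT)]))
```

```text
[ 0.58   -0.0543  0.1969] [-0.0002  0.7693  0.6389 -0.0002] done mm [ -3.3518  82.9378 134.1074] want -2.6 83 133.5
```

View pics/s7.png

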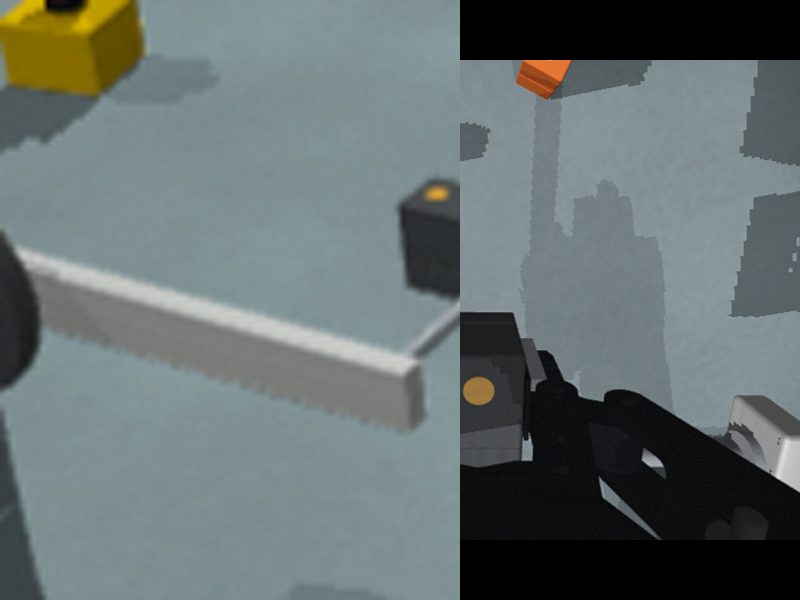

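The weight is now just short of the tip, its slot in line with the bar. The arm sits about 1.5 mm low, so I'll raise it while threading on slowly.

>>> jog_arm --targets '[[[0.02,0,-0.06],[0,0,0],0],[[0.02,0,-0.06],[0,0,0],0],[[0.02,0.3,-0.06],[0,0,0],0],[[0.02,0.6,-0.06],[0,0,0],0],[[0.02,0.9,-0.06],[0,0,0],0],[[0.02,1.2,-0.06],[0,0,0],0],[[0.02,1.2,-0.06],[0,0,0],0]]'

```text
time: 13.85
tool_pos: [0.61, -0.0594, 0.1985]
tool_rot: [-0.0, 0.769, 0.639, -0.0]
contact_force: [-0.2, 0.1, -6.8]
gripper_width: 0.343
grasp_force: 61.4
```

>>> jog_arm --targets '[[[0,0.2,0],[0,0,0],0],[[0,0.5,0],[0,0,0],0],[[0,0.8,0],[0,0,0],0],[[0,1.0,0],[0,0,0],0],[[0,1.2,0],[0,0,0],0],[[0,1.2,0],[0,0,0],0],[[0,1.2,0],[0,0,0],0]]'

```text
time: 14.72
tool_pos: [0.6388, -0.0647, 0.1985]
tool_rot: [-0.0, 0.769, 0.639, -0.0]
contact_force: [-0.4, 1.0, -8.3]
gripper_width: 0.345
grasp_force: 61.4
```

```bash
cat >> h.py <<'E'
def look():
    np.set_printoptions(precision=4,suppress=True)
    P0=np.array([.49908798,-.03587895,.3310753]);r=R.from_quat([7.68871740e-01,6.39403002e-01,-9.89e-05,-1.95e-04])
    s=state();print(s["tool_pos"],s["tool_rot"],s["contact_force"],s["ft_torque"],"done mm",r.inv().apply(s["tool_pos"]-P0)*1e3)
    im,P=cloud("top");im2,S=cloud("scene")
    for n,i,Q in(("top",im,P),("scene",im2,S)):
        i=i.astype(int);k=(i[...,0]>130)&(i[...,2]<110)&(i[...,0]-i[...,2]>50)&(abs(Q[...,0]-.64)<.08)&(abs(Q[...,1]+.1)<.08)&(Q[...,2]>.17)
        c,l,st,ce=cv2.connectedComponentsWithStats(k.astype(np.uint8))
        for j in range(1,c):
            if st[j,4]>2:print(n,"disc",ce[j],st[j,4],np.nanmean(Q[l==j],0))
    return im,P,im2,S
E
python3 -c "
from h import *
look()"
```

```text
[ 0.6388 -0.0647  0.1985] [-0.0001  0.7693  0.6389 -0.0001] [-0.4336  0.9545 -8.2611] [ 0.3029 -0.0728  0.0203] done mm [ -2.8974 142.708  132.5536]
top disc [406.1602 136.6031] 955 [ 0.6209 -0.0613  0.5116]
scene disc [211.8333 220.0833] 12 [ 0.6233 -0.1429  0.2321]
scene disc [246. 229.] 3 [ 0.6398 -0.0588  0.2324]
```

Run:
```python
from h import *
np.set_printoptions(precision=4,suppress=True)
e=np.array([.183,.983]);n=np.array([.983,-.183])
for f in("scene","top","s4"):
    S=np.load(f+".npy");k=(S[...,2]>.2)&(S[...,2]<.225)&(S[...,0]>.603)&(S[...,0]<.66)&(abs(S[...,1]+.1)<.03)
    q=S[k];print(f,len(q),np.median(q@np.r_[e,0]),q.mean(0))
print("weight by scene disc",np.array([.6233,-.1429])@e+.043)
s=state();print("weight by tcp",s["tool_pos"][:2]@e-.0377)
w=np.load("w5.npy");k=(w[...,2]>.205)&(w[...,2]<.225)&(w[...,0]>.603)&(w[...,0]<.66)&(abs(w[...,1]+.1)<.03);q=w[k];print("wrist",np.median(q@np.r_[e,0]),q.mean(0))
```

```text
scene 77 0.019742708190844102 [ 0.6305 -0.0977  0.2116]
top 91 0.015809804145320634 [ 0.6319 -0.1016  0.2131]
s4 78 0.019747826822198236 [ 0.6297 -0.0976  0.2119]
weight by scene disc 0.016593199999999995
weight by tcp 0.015597370170544932
wrist 0.01761498519153381 [ 0.6319 -0.1     0.2132]
```

```bash
cat >> h.py <<'E'
def ft(n=12):
    F=[]
    for _ in range(n):
        grab_frame("top");s=state();F.append(np.r_[s["contact_force"],s["ft_torque"]])
    F=np.array(F);e=np.array([.183,.983]);nn=np.array([.983,-.183])
    m=F.mean(0);print("F",m[:3].round(2),"T about stand x,y",(m[3:5]@nn).round(4),(m[3:5]@e).round(4),"sem",(F.std(0)/n**.5).round(3),state()["tool_pos"],state()["tool_rot"],state()["time"])
E
python3 -c "
from h import *
ft()"
```

```text
F [-0.12 -0.1  -7.74] T about stand x,y 0.2831 0.0065 sem [0.165 0.186 0.09  0.007 0.006 0.006] [ 0.63894368 -0.06475896  0.19855677] [-7.09635491e-06  7.69279997e-01  6.38911799e-01 -3.95215468e-06] 15.425
```

>>> jog_arm --targets '[[[0,0,0.1],[0,0,0],0],[[0,0,0.2],[0,0,0],0],[[0,0,0.3],[0,0,0],0],[[0,0,0.37],[0,0,0],0],[[0,0,0.37],[0,0,0],0]]'

```text
time: 16.05
tool_pos: [0.6388, -0.0648, 0.189]
tool_rot: [-0.0, 0.769, 0.639, -0.0]
contact_force: [-0.4, -0.4, -8.2]
gripper_width: 0.345
grasp_force: 61.4
```

>>> jog_arm --targets '[[[0,0,0.02],[0,0,0],0],[[0,0,0.04],[0,0,0],0],[[0,0,0.06],[0,0,0],0],[[0,0,0.06],[0,0,0],0]]'

```text
time: 16.55
tool_pos: [0.6389, -0.0648, 0.1878]
tool_rot: [0.0, 0.769, 0.639, 0.0]
contact_force: [-0.1, 0.2, -7.5]
gripper_width: 0.345
grasp_force: 61.4
```

>>> jog_arm --targets '[[[0,0,0.02],[0,0,0],0],[[0,0,0.04],[0,0,0],0],[[0,0,0.04],[0,0,0],0]]'

```text
time: 16.92
tool_pos: [0.639, -0.0648, 0.1876]
tool_rot: [0.0, 0.769, 0.639, 0.0]
contact_force: [-2.3, 1.5, -3.8]
gripper_width: 0.344
grasp_force: 61.9
```

```bash
python3 -c "
from h import *
ft(6)"
```

```text
F [-3.19  1.08 -1.89] T about stand x,y 0.121 0.4387 sem [0.342 0.191 0.16  0.007 0.025 0.018] [ 0.63907171 -0.06481391  0.18751484] [2.34399288e-04 7.69300808e-01 6.38886689e-01 1.01239329e-04] 17.225
```

>>> jog_arm --targets '[[[0,0,0.02],[0,0,0],0],[[0,0,0.02],[0,0,0],20],[[0,0,0.02],[0,0,0],32],[[0,0,0.02],[0,0,0],36],[[0,0,0.02],[0,0,0],38],[[0,0,0.02],[0,0,0],41],[[0,0,0.02],[0,0,0],41],[[0,0,0.02],[0,0,0],41]]'

```text
time: 18.23
tool_pos: [0.6391, -0.0648, 0.1863]
tool_rot: [0.0, 0.769, 0.639, 0.0]
contact_force: [0.2, 0.2, 0.4]
gripper_width: 0.407
grasp_force: 0.0
```

```bash
cat >> h.py <<'E'
def tilt():
    im,P=cloud("wrist");q=P[300:385,285:350].reshape(-1,3);q=q[np.isfinite(q).all(1)];q=q[abs(q[:,2]-np.median(q[:,2]))<.012]
    c=q.mean(0);v=np.linalg.svd(q-c,full_matrices=False)[2][2];v*=np.sign(v[2])
    print("top",c.round(4),"slope deg up along stand +y",np.degrees(-v[:2]@[.183,.983]).round(2),"+x",np.degrees(-v[:2]@[.983,-.183]).round(2))
    i=im.astype(int);m=(i[...,0]>130)&(i[...,2]<100);m[:290]=0;m[370:]=0;m[:,:280]=0;m[:,360:]=0
    y,x=np.where(m);print("disc px",x.mean(),y.mean(),len(x))
E
python3 -c "
from h import *
tilt();ft(3);look()"
```

```text
top [ 0.639  -0.0631  0.2227] slope deg up along stand +y 0.63 +x -0.04
disc px 318.7466063348416 332.5022624434389 663
F [-0.3   0.54  0.44] T about stand x,y 0.0275 -0.0084 sem [0.045 0.213 0.369 0.01  0.026 0.015] [ 0.63895442 -0.064773    0.1862772 ] [4.16595443e-06 7.69282306e-01 6.38909019e-01 8.28970415e-06] 18.425
[ 0.639  -0.0648  0.1863] [0.     0.7693 0.6389 0.    ] [-0.1966  0.6529  1.0527] [0.0278 0.049  0.0413] done mm [ -2.9223 142.8519 144.7369]
top disc [404.6957 138.634 ] 907 [ 0.6209 -0.0613  0.4994]
scene disc [211.8333 224.0833] 12 [ 0.6226 -0.1443  0.2214]
scene disc [246. 233.] 3 [ 0.6395 -0.0596  0.2222]
```

>>> jog_arm --targets '[[[0,0,0],[0,0,0],50],[[0,0,0],[0,0,0],50],[[0,0,0],[0,0,0],50]]'

```text
time: 18.9
tool_pos: [0.6389, -0.0647, 0.1863]
tool_rot: [-0.0, 0.769, 0.639, -0.0]
contact_force: [-0.6, -0.1, -0.4]
gripper_width: 0.501
grasp_force: 0.0
```

```bash
python3 -c "
from h import *
tilt();ft(3)"
```

```text
top [ 0.6388 -0.063   0.2227] slope deg up along stand +y 0.64 +x 0.09
disc px 319.230421686747 332.6777108433735 664
F [0.27 0.6  0.11] T about stand x,y 0.01 -0.0132 sem [0.073 0.288 0.391 0.028 0.035 0.02 ] [ 0.63894147 -0.06476723  0.18628981] [-1.12424801e-05  7.69292373e-01  6.38896897e-01 -3.16719297e-06] 19.1
```

>>> jog_arm --targets '[[[0,0,-0.3],[0,0,0],50],[[0,0,-0.8],[0,0,0],50],[[0,0,-1.5],[0,0,0],50],[[0,0,-2.3],[0,0,0],50],[[0,0,-3.3],[0,0,0],50],[[0,0,-4.3],[0,0,0],50],[[0,0,-5.3],[0,0,0],50],[[0,0,-5.3],[0,0,0],50]]'

```text
time: 20.1
tool_pos: [0.6402, -0.065, 0.3234]
tool_rot: [0.003, 0.769, 0.639, 0.002]
contact_force: [0.8, -0.2, 0.2]
gripper_width: 0.495
grasp_force: 0.0
```

Run:
```python
from h import *
np.set_printoptions(precision=4,suppress=True)
im,P=cloud("wrist");_,S=cloud("scene")
k=(P[...,2]>.205)&(P[...,2]<.24)&(abs(P[...,0]-.635)<.05)&(P[...,1]>-.17)&(P[...,1]<-.03)
q=P[k];print("wrist",len(q));e=np.array([.183,.983]);a=q[:,:2]@e
for t in np.arange(a.min(),a.max(),.01):
    j=abs(a-t)<.005;print(round(t,3),j.sum(),np.median(q[j,2]).round(4))
o=im.astype(int);look()
T=np.load("top.npy");_,N=cloud("top")
print("rack tops",[np.nanmedian(N[r-3:r+3,250:282,2]).round(3) for r in(221,233,245,257)])
d=abs(N[...,2]-T[...,2])
for n,w in(("coupling",(205,255,300,345)),("spanner",(198,285,198,226)),("can",(165,200,232,262))):
    for Q in(T,N):
        g=Q[w[0]:w[1],w[2]:w[3]];g=g[(g[...,2]>(.006 if n=="spanner" else .03))];print(n,np.median(g,0))
```

```text
wrist 7428
-0.04 190 0.222
-0.03 487 0.2223
-0.02 500 0.2223
-0.01 522 0.2223
0.0 540 0.2223
0.01 693 0.2222
0.02 1312 0.2188
0.03 714 0.2223
0.04 615 0.2225
0.05 628 0.2226
0.06 654 0.2227
0.07 573 0.222
[ 0.6389 -0.0648  0.3191] [0.0002 0.7693 0.6389 0.0002] [-0.3236  0.0421 -0.8899] [-0.0189 -0.0163  0.0071] done mm [ -2.9057 142.7742  11.9356]
top disc [396.0455  95.4091] 22 [ 0.6406 -0.0223  0.6407]
top disc [423.6103 113.07  ] 1414 [ 0.6202 -0.0619  0.6318]
top disc [395.  103.5] 4 [ 0.6297 -0.0212  0.6397]
top disc [394. 108.] 3 [ 0.6241 -0.0202  0.6377]
top disc [457.0066 132.3013] 458 [ 0.5929 -0.1059  0.6383]
top disc [381.4 164.8] 5 [ 0.6387 -0.063   0.2218]
top disc [418.5    173.2222] 18 [ 0.6223 -0.145   0.2216]
scene disc [211.8333 224.0833] 12 [ 0.6214 -0.145   0.2207]
scene disc [246. 233.] 13 [ 0.6382 -0.0601  0.2214]
rack tops [np.float64(0.061), np.float64(0.062), np.float64(0.062), np.float64(0.006)]
coupling [0.5061 0.0573 0.0435]
coupling [0.5055 0.0571 0.0434]
spanner [0.4797 0.3449 0.0079]
spanner [0.4719 0.3444 0.0081]
can [0.6048 0.2426 0.1315]
can [0.6049 0.2427 0.1301]
```

The weight hangs level (top at 0.222 m along its whole length), the gripper is clear above it, and the bystanders and the three tall weights are in place.

```bash
python3 -c "
from plant import *
print(job_done())"
```

```text
the job is handed in; nothing more can be done
None
```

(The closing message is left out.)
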